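# Vent a culture box and hold its sealed lid ajar

### The job

Vent the gas-tight culture box: turn the black handwheel on its valve anticlockwise (seen from above), regrasping as needed, until the wheel's white pointer lines up with the raised mark on the dial plate. Only then take the bar handle, pull the lid free of its sticky snap seal without flinging it up, and keep it ajar by about 4 cm at the front edge so that the box can air; finish still holding the lid there, since it falls shut by itself. Leave the wheel on its mark and do not disturb the other things on the bench.

Things in the scene. Friction and masses are not known exactly. Their poses are not given: they have to be found in the camera images.
- culture_box: fixed white steel box, 240 mm deep (its x) by 250 wide (its y) by 110 high, black gasket on its rim. Origin: centre of its underside on the bench; x points to its back (hinge side), its front faces -x, y to its left, z up. A grey valve column 70 x 70 mm, 118 high, stands at its x -30, y -200 mm, topped by a round aluminium dial plate, diameter 100 mm, top 123 mm above the bench
- wheel_axis (a point): point on the vertical axis of the vent handwheel, 154 mm above the bench, at the height to grip the rim. The wheel is round and black, diameter 58 mm, its gripping rim from 139 to 164 mm above the bench, clear all around, so it can be pinched across its diameter from above at any yaw; fingertips should stay over 124 mm
- vent_wheel (a joint): angle of the handwheel in rad, growing anticlockwise seen from above, stops at 0 and 4.6. A white rib on top of the wheel points to the rim; at 3.3 rad it points to the front of the box (-x of culture_box), at the dark raised mark on the dial plate. Starts at 0 to 0.9; friction about 0.08 N m, stays where it is left
- lid (a joint): opening angle of the lid in rad about its hinge at the back: 0 shut, grows as the front rises, to 1.5; 0.17 is a gap of about 40 mm at the front edge. Lid 235 x 250 x 12 mm, 0.85 kg, clear window in an aluminium frame; falls shut if let go. A snap seal under its front edge makes the lift at the bar peak at 14 to 20 N within the first 2 mm and fade to nothing by about 12 mm; after that 2 to 6 N
- lid_bar (a point): middle of the round steel handle bar on the lid near its front edge, 158 mm above the bench when shut; the bar runs along culture_box's y, is 120 mm long and 14 mm thick, its centre 36 mm above the lid's top face, on two upright posts at its ends. It lies 215 mm in front of and 48 mm above the hinge line when shut and moves on an arc about it
- lid_hinge (a point): middle of the hinge line, at the back of the box, 110 mm above the bench, 115 mm behind the box's centre; the hinge axis runs along culture_box's y
- reagent_bottle: bystander: bottle, diameter 56 mm, 110 mm high, in front of the box; origin at the centre of its foot
- beaker: bystander: open glass beaker, diameter 64 mm, 75 mm high, at the left of the box; origin at the centre of its foot
- dish_stack: bystander: white dish stack, diameter 90 mm, 30 mm high; origin at the centre of its underside
- marker: bystander: black marker pen lying, 120 mm long, 14 mm thick; origin under its middle
- salt_jar: bystander: jar, diameter 66 mm, 85 mm high; origin at the centre of its foot
- tip_box: bystander: clear box 80 x 120 x 60 mm; origin at the centre of its underside

How it is judged (in metres and radians):
On the way, in this order (a step that is already met when the one before it is completed fails the run):
1. the wheel's pointer stands on the mark (3.3 rad, within 0.2) with the lid still shut (value of joint vent_wheel between 3.1 and 3.5 rad and value of joint lid below 0.03 rad), for 0.3 s.
2. the lid is free of the seal and ajar (0.10 to 0.30 rad), the wheel on its mark (value of joint vent_wheel between 3.1 and 3.5 rad and value of joint lid between 0.1 and 0.3 rad), for 0.3 s.
At the end, for the whole second after the job is handed in: The fingers still hold the lid still at 0.10 to 0.30 rad (about 24 to 70 mm gap at the front edge), with nothing else touching it; the wheel is within 0.2 rad of its mark (3.3); every bystander is within 30 mm of where it stood (all of step 2 and velocity of joint lid between -0.05 and 0.05 rad/s and contact force between the fingers and lid above 0.5 N and distance of each of reagent_bottle, beaker, dish_stack, marker, salt_jar, tip_box from where it was at the start of the episode below 0.03 m and contact force between lid and reagent_bottle below 0.2 N and contact force between lid and beaker below 0.2 N and contact force between lid and dish_stack below 0.2 N and contact force between lid and marker below 0.2 N and contact force between lid and salt_jar below 0.2 N and contact force between lid and tip_box below 0.2 N); the arm keeps its last pose, push and grip.
It fails at once if the lid is pulled up while the wheel is off its mark (value of joint lid above 0.08 rad and (value of joint vent_wheel below 3.05 rad or value of joint vent_wheel above 3.55 rad)).
It fails at once if the lid is flung up (beyond 0.5 rad) (value of joint lid above 0.5 rad).
It fails at once if a bystander is pushed more than 30 mm or knocked over (distance of any of reagent_bottle, beaker, dish_stack, marker, salt_jar, tip_box from where it was at the start of the episode above 0.03 m or angle between any of reagent_bottle, beaker, dish_stack, salt_jar, tip_box's own z axis and vertical above 0.5 rad).
It also fails if it takes over 61 s, if anything falls off the work surface, if the arm or the gripper's body presses on something with over 40 N, if the wrist force passes 120 N, or if a joint passes its speed limit or range.

### The arm

A 6-joint arm with a two-finger parallel gripper is mounted at the origin on the work surface. World frame = base frame: x ahead of the robot, y to its left, z up, the work surface at z = 0. Lengths are in mm, angles in rad, forces in N, time in s.
With the tool pointing down it reaches from about 250 to 775 mm from the base axis. Payload 8.9 kg.
Tool frame: the origin (TCP) lies midway between the tips of the shut fingers; the grasp point (between the pads) lies ctrl.grip_point_offset behind it (ctrl.grip_point_offset is the distance from the TCP to the grasp point, in mm); x points along the fingers, y is the direction in which the jaws open and shut, and the axes are right-handed (so a half turn about x gives the same grasp; the last joint's range is limited). The gripper opens to 85 mm and grips with 20 to 120 N. Pads are 22 mm wide; open, the fingers measure 114 mm over their backs; the gripper's body (76 mm by 85 mm) begins 54 mm behind the grasp point. The pads swing forward as they close: fully open they stand 13 mm farther back than shut.
Start: joints at [1.123, 0.291, -0.153, 1.127, 0, 1.431], TCP at [159.55, 500.168, 231.305] pointing down, gripper open.
Joint ranges: [-2.52, 2.52], [-0.91, 1.74], [-1.3, 1.37], [-1.96, 2.02], [-1.52, 1.47], [-3.14, 3.14]. Speed limits (rad/s): [2.22, 2.22, 2.79, 3.14, 3.14, 3.14].

### API

Orientations are given as a 3x3 rotation matrix whose columns are the frame's x, y, z axes.
In Python, from bench import status, cams, order, ctrl gives the robot as it stands.
- The arm moves only by the tool servo_tool, never from a script. Its argument "steps" is a list that holds one entry, the list of rows, each a list of 7 numbers: the turn, a rotation vector about the world's x, y, z in rad, then the shift along the world's x, y, z in m, then the opening, from -1 (shut) to 1 (fully open). In form: [[[ax, ay, az, tx, ty, tz, claw], ...]]. A call has 1 to 10 rows; each row shifts and turns the pose as measured when the row begins; what a row does not reach is not made up. A row lasts 1/10 s, in which the tool goes at most 50 mm and 8.59 degrees, less where a joint would pass 70% of its speed; a pose out of reach is approached as far as the arm can. A call is refused whole if a number of a shift passes 0.05 or a number of a turn 0.15, either way. A call with a gripper value outside its range is refused whole. The fingers move at their own pace and stop on an object; "force" is the grip in N (left out, the last holds). Time passes only in rows, so rows that do not move let the fingers close. It gives the time, the measured TCP pose, the force and the opening at its end, in the units of the state.
- status.read_state(): the state, without advancing time (a new reading comes with each control period).
- cams.get_image(name): name is "scene" or "top"; returns a dict with "frame" (384x512x3 uint8, blue, green, red), "z_map" (384x512 float32, mm along the optical axis (not along the pixel's ray), 0 where there is no reading), "K" (3x3 intrinsics, pixels), "R" (3x3) and "t" (3): a world point X has camera coordinates R X + t. Camera axes: x right, y down, z forward; pixel columns grow to the right and rows downward; lengths in mm; the calibration is good to about 2 mm. A picture is of the moment at which its call begins.
- order.close_job(): hands the job in, once; it reports no verdict.
The state is a dict: "time_s": time; "joint_positions": joint angles; "dq": joint speeds; "effort": joint torques, N m; "eef_pos": TCP position; "tool_rot": TCP orientation; "wrist_force": force on the tool from outside, world axes, zero at the start; "ft_torque": the same for the moment, N m; "gripper_width": finger opening in mm.
Only numpy, scipy, OpenCV 4.12 (cv2) and the standard library are available. Lean on these libraries where they do the work, as an engineer would, in place of code of your own. Each camera call takes 0.05 s, during which the arm holds its last target.

## Working session

There is one attempt and no reset: what is moved stays moved. The work goes in short steps, Python scripts to look and compute and a tool call to move; the robot and the scene stay as the last step left them, time stands still between calls to the robot, and variables do not carry over. Pictures are saved under pics/ and viewed, and the job is handed in when it is done.

Besides the shell and the picture viewer there is one more tool, called after "Emit:" in YAML: its name, and indented under it one key for each argument. servo_tool: Moves the arm, as the interface text tells. Its arguments: {"type":"object","properties":{"steps":{"type":"array"},"force":{"type":"number"}},"required":["steps"]}

```bash
mkdir -p pics; ls
python3 - <<'E'
from bench import status,cams,order,ctrl
import cv2,pickle
s=status.read_state();print(s);print(ctrl.grip_point_offset)
for n in("scene","top"):
    d=cams.get_image(n);cv2.imwrite(f"pics/{n}0.png",d["frame"]);pickle.dump(d,open(f"{n}0.pkl","wb"));print(n,d["K"],d["R"],d["t"])
E
```

```text
pics
{'time_s': 0.0, 'joint_positions': array([ 1.12271640e+00,  2.91279189e-01, -1.54159706e-01,  1.12669465e+00,
        2.05622954e-05,  1.43152120e+00]), 'dq': array([-0.00109459, -0.00177833,  0.00051038,  0.00044025, -0.00053919,
        0.0005963 ]), 'effort': array([-5.60754888e-04, -5.37139392e+01,  3.31368935e+01,  1.59845460e-02,
       -8.79294862e-05, -5.22075226e-06]), 'eef_pos': array([159.33696564, 499.76011727, 230.72041789]), 'tool_rot': array([[-5.97861475e-04,  3.03919810e-01,  9.52697429e-01],
       [-1.19629690e-03,  9.52696700e-01, -3.03920328e-01],
       [-9.99999106e-01, -1.32141124e-03, -2.06002327e-04]]), 'wrist_force': array([-0.48060772, -0.58059704,  0.47930862]), 'ft_torque': array([ 0.01393915,  0.00984579, -0.01206242]), 'gripper_width': 85.31200826130099}
18.700000000000003
scene [[463.79033938   0.         251.98256778]
 [  0.         463.79033938 185.7536645 ]
 [  0.           0.           1.        ]] [[ 0.79434225  0.60737239 -0.01091623]
 [ 0.41216606 -0.55207153 -0.72480077]
 [-0.44625052  0.57124058 -0.68887203]] [-426.28598407 -134.26529452 1498.54279182]
top [[463.91226146   0.         253.97190818]
 [  0.         463.91226146 200.07616482]
 [  0.           0.           1.        ]] [[-0.00691464 -0.99991806 -0.01077301]
 [-0.98563522  0.00863307 -0.16866736]
 [ 0.16874655  0.00945198 -0.98561416]] [  13.48463257  515.25781279 1315.08903317]
```

View pics/scene0.png

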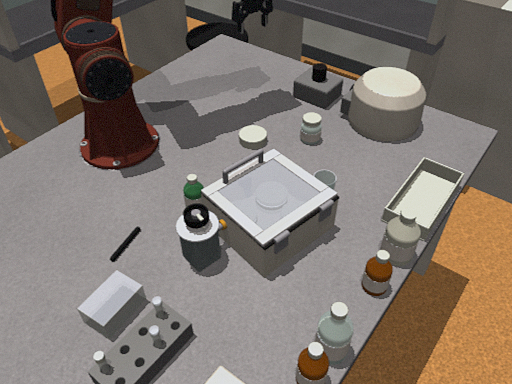

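View pics/top0.png

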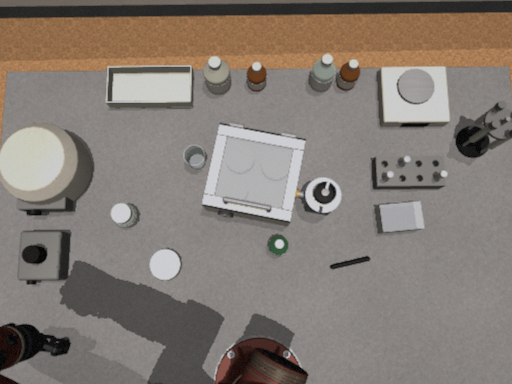

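The two views show the box at about (255,170) in the top view, with its front towards the robot. The wheel is at about (324,193), the bottle at (278,244), and the bar along the front edge at about (247,207). I'll zoom in for detail.

Run:
```python
import cv2,pickle
d=pickle.load(open("top0.pkl","rb"))["frame"];cv2.imwrite("pics/tz.png",cv2.resize(d[110:260,180:370],None,fx=4,fy=4,interpolation=cv2.INTER_CUBIC))
d=pickle.load(open("scene0.pkl","rb"))["frame"];cv2.imwrite("pics/sz.png",cv2.resize(d[130:280,160:350],None,fx=4,fy=4,interpolation=cv2.INTER_CUBIC))
```

```text
(no output)
```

View pics/tz.png

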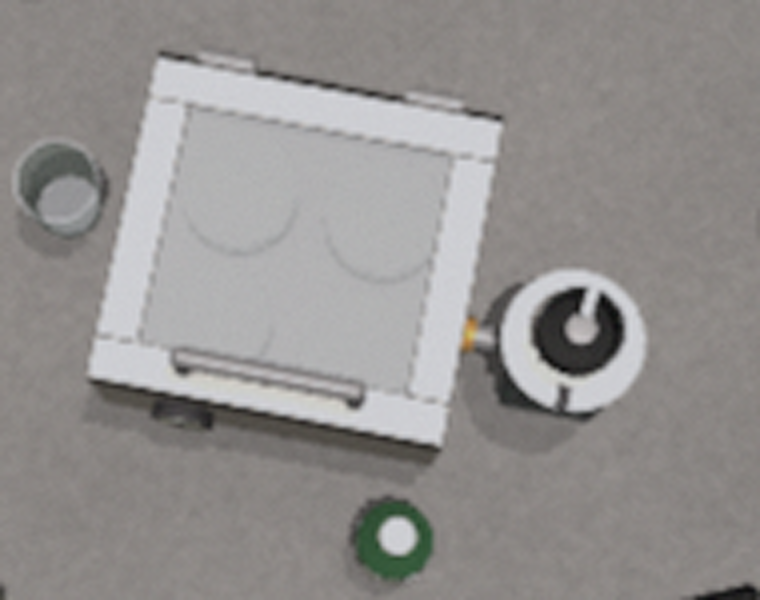

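View pics/sz.png

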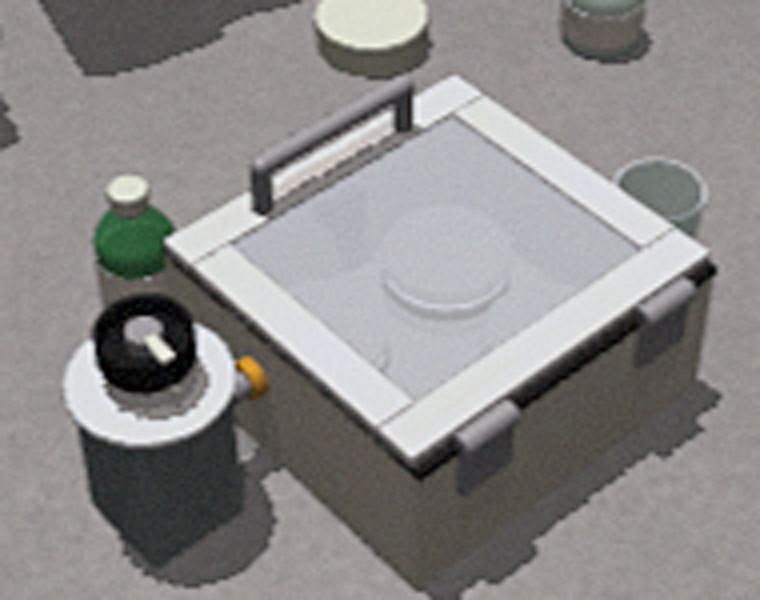

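```bash
cat > h.py <<'E'
import numpy as np,cv2,pickle
def ray(d,u,v,z):
    R,t,K=d["R"],d["t"],d["K"]
    c=-R.T@t; r=R.T@np.linalg.inv(K)@np.array([u,v,1.]); return c+r*(z-c[2])/r[2]
def zz(u,v,ox=180,oy=110,f=4): return ox+(u+.5)/f-.5, oy+(v+.5)/f-.5
def proj(d,X):
    p=d["K"]@(d["R"]@np.asarray(X,float)+d["t"]); return p[:2]/p[2]
E
python3 - <<'E'
from h import *
d=pickle.load(open("top0.pkl","rb"));s=pickle.load(open("scene0.pkl","rb"))
np.set_printoptions(precision=1,suppress=True)
P={k:ray(d,*zz(*q),122) for k,q in dict(BL=(158,58),BR=(500,122),FR=(438,445),FL=(92,378)).items()}
print(P)
for a,b in(("BL","BR"),("FL","FR"),("BL","FL"),("BR","FR")):
    e=P[a]-P[b];print(a,b,np.hypot(*e[:2]),np.degrees(np.arctan2(e[1],e[0])))
b1,b2=ray(d,*zz(178,358),158),ray(d,*zz(360,391),158);e=b1-b2;print("bar",b1,b2,(b1+b2)/2,np.hypot(*e[:2]),np.degrees(np.arctan2(e[1],e[0])))
# scene view
b1,b2=[ray(s,*zz(*q,160,130),158) for q in((408,88),(260,165))];e=b1-b2;print("bar scene",b1,b2,(b1+b2)/2,np.hypot(*e[:2]),np.degrees(np.arctan2(e[1],e[0])))
# wheel
for n,c,(x0,x1,y0,y1) in(("top",d,(300,350,172,216)),("scene",s,(178,212,198,230))):
    g=c["frame"][y0:y1,x0:x1].max(2)
    m=(g<60).astype(np.uint8)
    cs,_=cv2.findContours(m,0,1)
    for q in cs:
        if cv2.contourArea(q)>80:
            (u,v),r=cv2.minEnclosingCircle(q);el=cv2.fitEllipse(q);print(n,u+x0,v+y0,r,el,cv2.boundingRect(q))
            print(" ->164",ray(c,el[0][0]+x0,el[0][1]+y0,164))
hub=ray(d,*zz(581,328),166);print("hub",hub,"scene",ray(s,*zz(143,330,160,130),166))
print("tip",ray(d,*zz(596,291),166),ray(s,*zz(166,352,160,130),166))
print("mark",ray(d,*zz(564,395),125),"dial",ray(d,*zz(573,340),123),ray(d,*zz(500,340),123),ray(d,*zz(646,340),123),ray(d,*zz(573,268),123),ray(d,*zz(573,412),123))
print("dial scene", ray(s,*zz(150,383,160,130),123))
for k,(u,v),z in(("bottlecap",(397,536),110),("beaker",(59,182),75)): print(k,ray(d,*zz(u,v),z))
E
```

```text
{'BL': array([721.7, 106.2, 122. ]), 'BR': array([ 672.1, -135.2,  122. ]), 'FR': array([443.4, -87. , 122. ]), 'FL': array([491.9, 150.4, 122. ])}
BL BR 246.4025793846671 78.38310721760524
FL FR 242.32055489114433 78.46213827169022
BL FL 234.01917625442115 -10.889781889064935
BR FR 233.6687354756703 -11.889684514044767
bar [499.1  88.4 158. ] [475.7 -33.3 158. ] [487.4  27.5 158. ] 123.96254190885738 79.1015930721324
bar scene [503.8  87.4 158. ] [474.6 -28.8 158. ] [489.2  29.3 158. ] 119.825832765074 75.90560126642607
top 324.2604789733887 192.4940128326416 10.843042373657227 ((24.11722183227539, 20.449743270874023), (18.400920867919922, 20.16097640991211), 58.62541580200195) (14, 10, 22, 21)
 ->164 [ 513.8 -179.1  164. ]
scene 196.06382942199707 215.4840431213379 13.251919746398926 ((17.912813186645508, 17.48813819885254), (24.359272003173828, 24.98571014404297), 61.56653594970703) (6, 5, 25, 26)
 ->164 [ 524.1 -188.5  164. ]
hub [ 515.6 -180.9  166. ] scene [ 517.5 -182.8  166. ]
tip [ 540.7 -191.7  166. ] [ 539.3 -187.5  166. ]
mark [ 476.8 -173.7  125. ] dial [ 515.4 -181.4  123. ] [ 515.8 -131.1  123. ] [ 514.9 -231.6  123. ] [ 566.2 -183.   123. ] [ 465.3 -179.8  123. ]
dial scene [ 518.7 -184.1  123. ]
bottlecap [382.4 -58.6 110. ]
beaker [644.4 181.9  75. ]
```

Emit:
servo_tool:
  steps:
    - [[0, 0, -0.1, 0.02, -0.038, 0, 1], [0, 0, -0.1, 0.02, -0.038, 0, 1], [0, 0, -0.1, 0.02, -0.038, 0, 1], [0, 0, -0.1, 0.02, -0.038, 0, 1], [0, 0, -0.1, 0.02, -0.038, 0, 1], [0, 0, -0.1, 0.02, -0.038, 0, 1], [0, 0, -0.1, 0.02, -0.038, 0, 1], [0, 0, -0.1, 0.02, -0.038, 0, 1], [0, 0, -0.1, 0.02, -0.038, 0, 1]]

```text
time_s: 1.0
eef_pos: [340.0, 148.0, 228.3]
tool_rot: [[-0.002, 0.944, 0.331], [-0.0, 0.331, -0.944], [-1.0, -0.002, -0.001]]
wrist_force: [0.2, 1.3, 0.3]
gripper_width: 85.7
```

Emit:
servo_tool:
  steps:
    - [[0, 0, -0.1, 0.02, -0.037, 0, 1], [0, 0, -0.1, 0.02, -0.037, 0, 1], [0, 0, -0.1, 0.02, -0.037, 0, 1], [0, 0, -0.1, 0.02, -0.037, 0, 1], [0, 0, -0.1, 0.02, -0.037, 0, 1], [0, 0, -0.1, 0.02, -0.037, 0, 1], [0, 0, -0.1, 0.02, -0.037, 0, 1], [0, 0, -0.1, 0.02, -0.037, 0, 1], [0, 0, -0.05, 0.015, -0.03, 0, 1], [0, 0, 0, 0, 0, 0, 1]]

```text
time_s: 2.0
eef_pos: [519.5, -198.3, 225.9]
tool_rot: [[-0.002, 0.848, -0.531], [0.002, -0.531, -0.848], [-1.0, -0.003, -0.001]]
wrist_force: [1.0, -0.6, -1.0]
gripper_width: 85.4
```

Emit:
servo_tool:
  steps:
    - [[0, 0, 0, -0.0035, 0.016, 0, 1], [0, 0, 0, 0, 0, -0.02, 1], [0, 0, 0, 0, 0, -0.02, 1], [0, 0, 0, 0, 0, 0, 1]]

```text
time_s: 2.4
eef_pos: [513.3, -177.0, 184.1]
tool_rot: [[-0.005, 0.849, -0.528], [0.005, -0.528, -0.849], [-1.0, -0.007, -0.002]]
wrist_force: [0.8, 0.5, 1.2]
gripper_width: 85.1
```

Run:
```python
from h import *
from bench import cams,status
s=status.read_state();print(s["eef_pos"],s["joint_positions"].round(2))
for n,(x0,x1,y0,y1) in dict(scene=(160,260,150,290),top=(270,370,130,230)).items():
    d=cams.get_image(n);cv2.imwrite(f"pics/{n}1.png",cv2.resize(d["frame"][y0:y1,x0:x1],None,fx=4,fy=4,interpolation=2))
```

```text
[ 513.31551615 -177.03667337  184.07714795] [-0.47  0.36 -0.18  1.04  0.    1.66]
```

View pics/scene1.png

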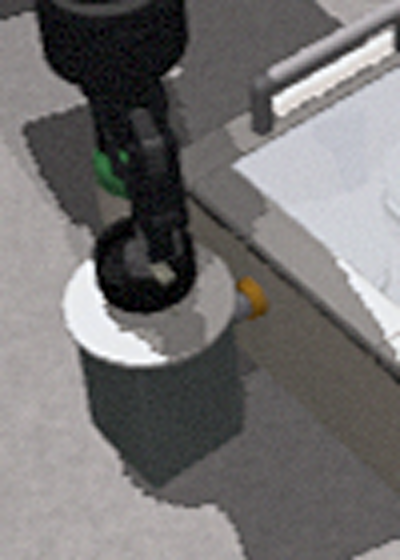

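The gripper is above the wheel, at about (145,265) in the crop, and clear of everything. I'll correct the XY offset and descend.

Emit:
servo_tool:
  steps:
    - [[0, 0, 0, 0.0025, -0.005, 0, 1], [0, 0, 0, 0, 0, -0.015, 1], [0, 0, 0, 0, 0, -0.02, 1], [0, 0, 0, 0, 0, -0.014, 1], [0, 0, 0, 0, 0, 0, 1], [0, 0, 0, 0, 0, 0, 1]]

```text
time_s: 3.1
eef_pos: [521.4, -184.3, 143.3]
tool_rot: [[0.008, 0.85, -0.526], [-0.002, -0.526, -0.85], [-1.0, 0.008, -0.003]]
wrist_force: [0.1, 0.1, 0.1]
gripper_width: 85.0
```

Emit:
servo_tool:
  steps:
    - [[0, 0, 0, -0.005, 0.002, -0.008, 1], [0, 0, 0, 0, 0, -0.004, 1], [0, 0, 0, 0, 0, 0, 1]]

```text
time_s: 3.4
eef_pos: [517.3, -182.8, 132.8]
tool_rot: [[0.011, 0.85, -0.526], [-0.003, -0.526, -0.85], [-1.0, 0.011, -0.003]]
wrist_force: [-0.3, 0.2, 0.1]
gripper_width: 85.6
```

Run:
```python
from h import *
from bench import cams,status
s=status.read_state();print(s["eef_pos"],s["tool_rot"].round(3),s["wrist_force"])
for n,(x0,x1,y0,y1) in dict(scene=(160,260,150,290),top=(270,370,130,230)).items():
    d=cams.get_image(n);cv2.imwrite(f"pics/{n}2.png",cv2.resize(d["frame"][y0:y1,x0:x1],None,fx=4,fy=4,interpolation=2))
```

```text
[ 517.29408464 -182.77624943  132.82998483] [[ 0.011  0.85  -0.526]
 [-0.003 -0.526 -0.85 ]
 [-1.     0.011 -0.003]] [-0.26724431  0.20346407  0.12633775]
```

View pics/scene2.png

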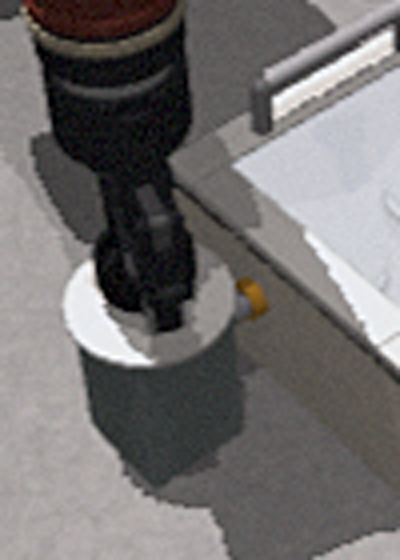

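View pics/top2.png

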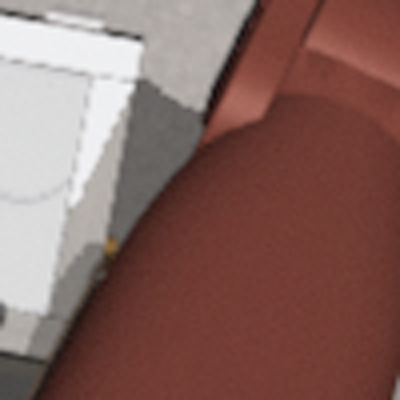

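The fingers straddle the wheel, with the tip at about (170,315) above the dial. I'll close them.

Emit:
servo_tool:
  steps:
    - [[0, 0, 0, -0.001, 0.001, -0.003, 1], [0, 0, 0, 0, 0, 0, -1], [0, 0, 0, 0, 0, 0, -1], [0, 0, 0, 0, 0, 0, -1], [0, 0, 0, 0, 0, 0, -1], [0, 0, 0, 0, 0, 0, -1], [0, 0, 0, 0, 0, 0, -1]]
  force: 40

```text
time_s: 4.2
eef_pos: [516.9, -182.1, 130.7]
tool_rot: [[0.012, 0.85, -0.526], [-0.004, -0.526, -0.85], [-1.0, 0.013, -0.003]]
wrist_force: [-1.9, 0.1, 1.2]
gripper_width: 56.9
```

Emit:
servo_tool:
  steps:
    - [[0, 0, 0.1, 0, 0, 0, -1], [0, 0, 0.12, 0, 0, 0, -1], [0, 0, 0.12, 0, 0, 0, -1], [0, 0, 0.12, 0, 0, 0, -1], [0, 0, 0.12, 0, 0, 0, -1], [0, 0, 0.12, 0, 0, 0, -1], [0, 0, 0.12, 0, 0, 0, -1], [0, 0, 0.12, 0, 0, 0, -1]]

```text
time_s: 5.0
eef_pos: [517.5, -181.8, 130.6]
tool_rot: [[0.011, 0.913, 0.408], [0.009, 0.408, -0.913], [-1.0, 0.014, -0.004]]
wrist_force: [0.1, 0.2, 0.4]
gripper_width: 57.1
```

Emit:
servo_tool:
  steps:
    - [[0, 0, 0.12, 0, 0, 0, -1], [0, 0, 0.12, 0, 0, 0, -1], [0, 0, 0.12, 0, 0, 0, -1], [0, 0, 0.12, 0, 0, 0, -1], [0, 0, 0.12, 0, 0, 0, -1], [0, 0, 0.12, 0, 0, 0, -1], [0, 0, 0.12, 0, 0, 0, -1], [0, 0, 0.12, 0, 0, 0, -1], [0, 0, 0.12, 0, 0, 0, -1], [0, 0, 0.12, 0, 0, 0, -1]]

```text
time_s: 6.0
eef_pos: [517.6, -181.0, 130.7]
tool_rot: [[-0.006, -0.101, 0.995], [0.014, 0.995, 0.101], [-1.0, 0.015, -0.004]]
wrist_force: [0.4, 1.5, 2.4]
gripper_width: 57.4
```

Run:
```python
from h import *
from bench import cams,status
s=status.read_state();print(s["eef_pos"],s["tool_rot"].round(3),s["wrist_force"],s["ft_torque"],s["joint_positions"])
for n,(x0,x1,y0,y1) in dict(scene=(160,260,150,290)).items():
    d=cams.get_image(n);cv2.imwrite(f"pics/{n}3.png",cv2.resize(d["frame"][y0:y1,x0:x1],None,fx=4,fy=4,interpolation=2))
```

```text
[ 517.56779449 -181.04362676  130.67344221] [[-0.006 -0.101  0.995]
 [ 0.014  0.995  0.101]
 [-1.     0.015 -0.004]] [0.44030239 1.47150473 2.37907153] [-0.08455121  0.08937157 -0.14438768] [-0.4756487   0.41866628 -0.24293469  0.92088259  0.00973825 -0.57652289]
```

View pics/scene3.png

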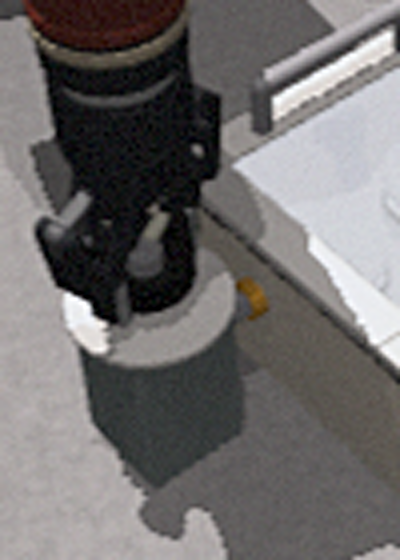

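The pointer is visible between the fingers, with the hub at about (146,258) and its tip at (158,208) in the crop. I'll compute its angle.

Run:
```python
from h import *
s=pickle.load(open("scene0.pkl","rb"))
a=ray(s,*zz(146,258,160,150),166)
for q in((158,208),(156,215)):
    e=ray(s,*zz(*q,160,150),166)-a;print(a,e,np.degrees(np.arctan2(e[1],e[0])))
```

```text
[ 523.07464872 -186.33949063  166.        ] [-2.11478879e+01  3.34261043e+01 -1.13686838e-13] 122.32054771999272
[ 523.07464872 -186.33949063  166.        ] [-1.82657932e+01  2.85262972e+01 -1.13686838e-13] 122.63201253755585
```

Emit:
servo_tool:
  steps:
    - [[0, 0, 0.12, 0, 0, 0, -1], [0, 0, 0.12, 0, 0, 0, -1], [0, 0, 0.12, 0, 0, 0, -1], [0, 0, 0.12, 0, 0, 0, -1], [0, 0, 0.12, 0, 0, 0, -1], [0, 0, 0.12, 0, 0, 0, -1], [0, 0, 0.1, 0, 0, 0, -1], [0, 0, 0.07, 0, 0, 0, -1], [0, 0, 0, 0, 0, 0, -1], [0, 0, 0, 0, 0, 0, -1]]

```text
time_s: 7.05
eef_pos: [517.1, -180.7, 130.7]
tool_rot: [[-0.015, -0.846, 0.534], [0.003, 0.534, 0.846], [-1.0, 0.015, -0.005]]
wrist_force: [-0.6, 0.6, 1.3]
gripper_width: 56.6
```

Run:
```python
from h import *
from bench import cams,status
s=status.read_state();print(s["eef_pos"],s["tool_rot"].round(3),s["wrist_force"],s["ft_torque"],s["joint_positions"])
for n,(x0,x1,y0,y1) in dict(scene=(160,260,150,290)).items():
    d=cams.get_image(n);cv2.imwrite(f"pics/{n}4.png",cv2.resize(d["frame"][y0:y1,x0:x1],None,fx=4,fy=4,interpolation=2))
```

```text
[ 517.05586851 -180.73678569  130.6612427 ] [[-0.015 -0.846  0.534]
 [ 0.003  0.534  0.846]
 [-1.     0.015 -0.005]] [-0.63784761  0.56468821  1.32875919] [-0.08536645 -0.1117851   0.05147704] [-0.46743976  0.42151137 -0.23841795  0.92622821 -0.00389421 -1.47523784]
```

View pics/scene4.png

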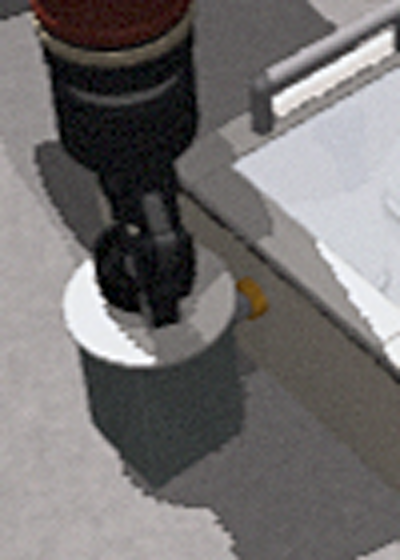

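The pointer is hidden now. The tool has turned 3.13 rad in all. I'll open, rise and move over towards the bar so the wheel can be seen.

Emit:
servo_tool:
  steps:
    - [[0, 0, 0, 0, 0, 0, 1], [0, 0, 0, 0, 0, 0, 1], [0, 0, 0, 0, 0, 0, 1], [0, 0, 0, 0, 0, 0, 1], [0, 0, 0, 0, 0, 0.01, 1], [0, 0, 0, 0, 0, 0.03, 1], [0, 0, 0, 0, 0, 0.03, 1], [0, 0, 0, 0, 0, 0.015, 1], [0, 0, 0, 0, 0, 0, 1]]

```text
time_s: 8.0
eef_pos: [516.2, -180.4, 220.5]
tool_rot: [[-0.016, -0.843, 0.538], [0.004, 0.538, 0.843], [-1.0, 0.016, -0.005]]
wrist_force: [0.6, -1.7, -0.5]
gripper_width: 85.4
```

Run:
```python
from h import *
from bench import cams,status
s=status.read_state();print(s["eef_pos"],s["tool_rot"].round(3),s["wrist_force"],s["gripper_width"])
for n,(x0,x1,y0,y1) in dict(scene=(160,260,150,290)).items():
    d=cams.get_image(n);cv2.imwrite(f"pics/{n}5.png",cv2.resize(d["frame"][y0:y1,x0:x1],None,fx=4,fy=4,interpolation=2))
```

```text
[ 516.24388087 -180.35127794  220.53566506] [[-0.016 -0.843  0.538]
 [ 0.004  0.538  0.843]
 [-1.     0.016 -0.005]] [ 0.55174118 -1.72958506 -0.5182427 ] 85.3866781284772
```

View pics/scene5.png

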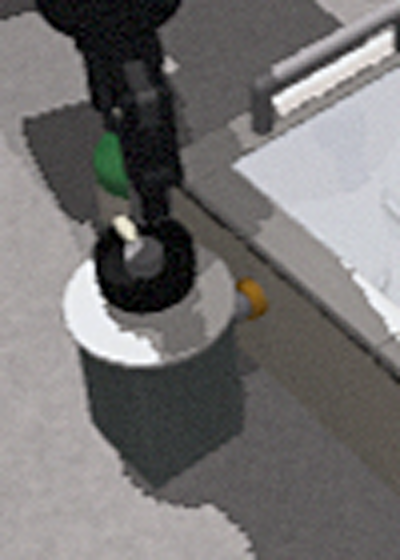

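Emit:
servo_tool:
  steps:
    - [[-0.004, -0.016, 0.06, -0.005, 0.034, 0, 1], [0, 0, 0.06, -0.005, 0.034, 0, 1], [0, 0, 0.06, -0.005, 0.034, 0, 1], [0, 0, 0.06, -0.005, 0.034, 0, 1], [0, 0, 0.06, -0.005, 0.034, 0, 1], [0, 0, 0.06, -0.004, 0.03, 0, 1], [0, 0, 0, 0, 0, 0, 1]]

```text
time_s: 8.75
eef_pos: [481.7, 26.1, 213.1]
tool_rot: [[-0.008, -0.98, 0.196], [0.001, 0.196, 0.981], [-1.0, 0.008, -0.001]]
wrist_force: [-0.1, -0.6, -0.1]
gripper_width: 85.3
```

Run:
```python
from h import *
from bench import cams,status
s=status.read_state();print(s["eef_pos"],s["tool_rot"].round(3),s["wrist_force"],s["gripper_width"])
s0=pickle.load(open("scene0.pkl","rb"))
h=ray(s0,*zz(143,258,160,150),166);e=ray(s0,*zz(122,221,160,150),166);print(h,e,np.degrees(np.arctan2(*(e-h)[1::-1])))
im=[]
for n,(x0,x1,y0,y1) in dict(scene=(160,240,180,250),top=(285,365,160,230)).items():
    d=cams.get_image(n);im.append(cv2.resize(d["frame"][y0:y1,x0:x1],None,fx=5,fy=5,interpolation=2))
cv2.imwrite("pics/w6.png",np.hstack(im))
```

```text
[481.65075083  26.09734896 213.08833142] [[-0.008 -0.98   0.196]
 [ 0.001  0.196  0.981]
 [-1.     0.008 -0.001]] [-0.09950894 -0.63364756 -0.07359533] 85.29012388283384
[ 521.72012769 -187.35354122  166.        ] [ 492.38411045 -173.11190266  166.        ] 154.1050039732269
```

View pics/w6.png

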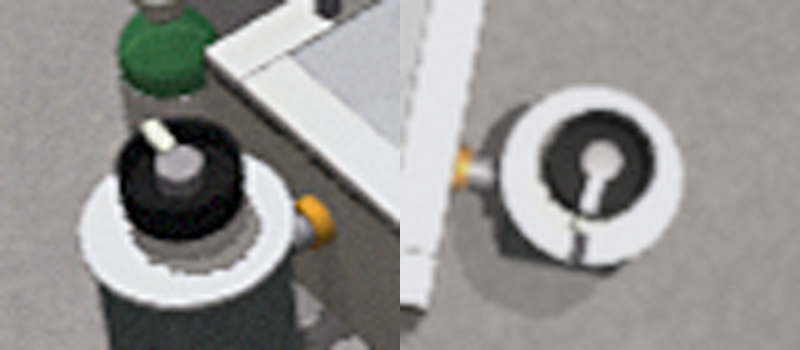

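In the top view on the right, the hub is at (601,160), the rib's end at about (592,210) and the mark at (577,245). The pointer is close to the mark.

Run:
```python
from h import *
d=pickle.load(open("top0.pkl","rb"));s=pickle.load(open("scene0.pkl","rb"))
np.set_printoptions(precision=1,suppress=True)
z=lambda u,v:zz(u-400,v,285,160,5)
ang=lambda a,b:np.degrees(np.arctan2(b[1]-a[1],b[0]-a[0]))
h=ray(d,*z(601,160),166)
for q in((592,210),(594,200),(582,225)): p=ray(d,*z(*q),166);print("rib",p-h,ang(h,p))
c=ray(d,*z(591,177),123)
for q in((577,245),(580,232),(576,258)): p=ray(d,*z(*q),124);print("mark",p-c,ang(c,p), ang([516,-182],p))
h=ray(s,*zz(180,161,160,180,5),166);p=ray(s,*zz(150,126,160,180,5),166);print("scene",h,p-h,ang(h,p),ang([516,-182],p),ang([518.5,-183.5],p))
h=ray(d,*z(601,160),166);print(h)
g=cv2.imread("pics/w6.png")[:,400:];cv2.imwrite("pics/w6z.png",cv2.resize(g[60:280,80:300],None,fx=2.7,fy=2.7,interpolation=2))
```

```text
rib [-27.    5.7   0. ] 168.163028465892
rib [-21.6   4.4   0. ] 168.43348530102074
rib [-35.   11.2   0. ] 162.24108433612858
mark [-38.   9.   1.] 166.6559704797423 166.05122315986358
mark [-30.8   7.1   1. ] 166.93624816989248 166.18174986326792
mark [-45.2   9.8   1. ] 167.78617477748483 167.22910197040937
scene [ 517.3 -181.7  166. ] [-26.    8.1   0. ] 162.76348581701723 161.37551463977917 160.14323114048807
[ 515.7 -180.7  166. ]
```

View pics/w6z.png

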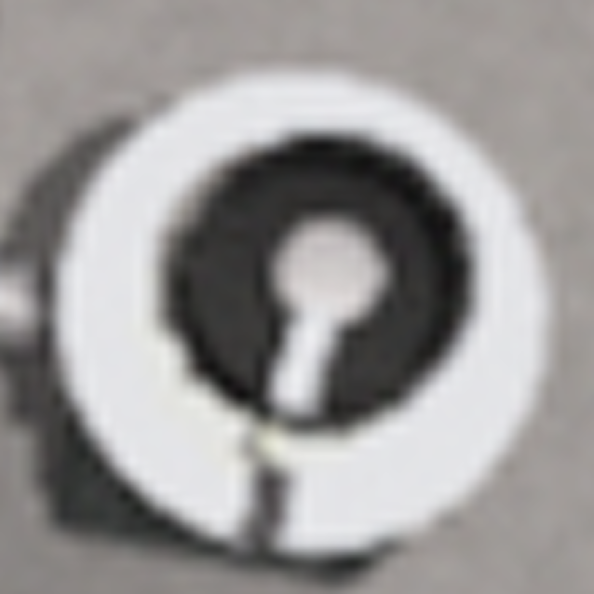

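The rib reads 162 to 168° in the world frame across the two views, against 166 to 168.5° for the mark. That puts the wheel within about 0.1 rad of its mark. Next is the bar.

Emit:
servo_tool:
  steps:
    - [[0, -0.008, 0, 0.006, 0.002, -0.01, 1], [0, 0, 0, 0, 0, -0.02, 1], [0, 0, 0, 0, 0, -0.02, 1], [0, 0, 0, 0, 0, -0.012, 1], [0, 0, 0, 0, 0, 0, 1], [0, 0, 0, 0, 0, 0, 1]]

```text
time_s: 9.45
eef_pos: [489.2, 20.1, 147.3]
tool_rot: [[-0.0, -0.978, 0.211], [-0.002, 0.211, 0.978], [-1.0, -0.0, -0.002]]
wrist_force: [-0.4, 0.4, -0.0]
gripper_width: 85.6
```

Emit:
servo_tool:
  steps:
    - [[0, 0, 0, -0.0015, 0.007, -0.004, 1], [0, 0, 0, 0, 0, -0.004, 1], [0, 0, 0, 0, 0, 0, 1], [0, 0, 0, 0, 0, 0, 1]]

```text
time_s: 9.85
eef_pos: [488.8, 26.8, 140.2]
tool_rot: [[0.002, -0.977, 0.212], [-0.002, 0.212, 0.977], [-1.0, -0.003, -0.002]]
wrist_force: [0.3, -0.3, -0.1]
gripper_width: 85.3
```

Run:
```python
from h import *
from bench import cams,status
s=status.read_state();print(s["eef_pos"],s["tool_rot"].round(3),s["wrist_force"],s["gripper_width"])
im=[]
for n,(x0,x1,y0,y1) in dict(scene=(170,290,100,230),top=(190,310,100,230)).items():
    d=cams.get_image(n);im.append(cv2.resize(d["frame"][y0:y1,x0:x1],None,fx=3.3,fy=3.3,interpolation=2))
cv2.imwrite("pics/b7.png",np.hstack(im))
```

```text
[488.83278022  26.84015011 140.23262384] [[ 0.002 -0.977  0.212]
 [-0.002  0.212  0.977]
 [-1.    -0.003 -0.002]] [ 0.27265693 -0.32004539 -0.05229916] 85.31298824129661
```

View pics/b7.png

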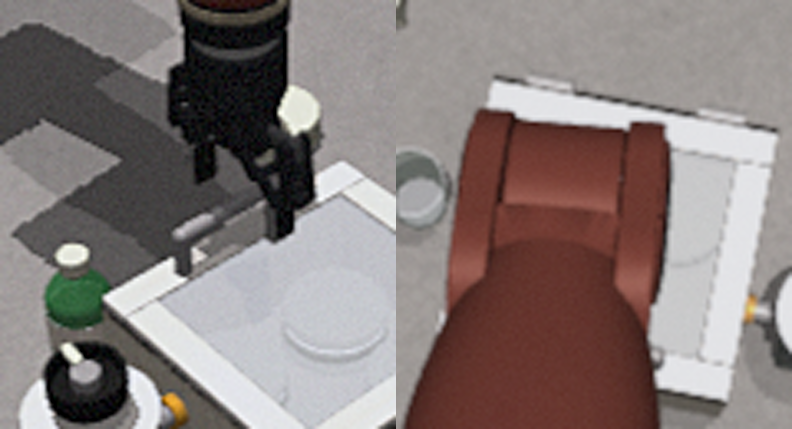

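The fingers straddle the bar, with the back finger at (285,215) and the front one at (205,165). I'll close gently first.

Emit:
servo_tool:
  steps:
    - [[0, 0, 0, -0.001, 0, -0.001, -1], [0, 0, 0, 0, 0, 0, -1], [0, 0, 0, 0, 0, 0, -1], [0, 0, 0, 0, 0, 0, -1], [0, 0, 0, 0, 0, 0, -1], [0, 0, 0, 0, 0, 0, -1], [0, 0, 0, 0, 0, 0, -1], [0, 0, 0, 0, 0, 0, -1]]
  force: 80

```text
time_s: 10.75
eef_pos: [488.5, 26.7, 139.8]
tool_rot: [[0.004, -0.977, 0.212], [-0.003, 0.212, 0.977], [-1.0, -0.004, -0.002]]
wrist_force: [-1.0, -0.1, 0.3]
gripper_width: 11.6
```

The width of 11.6 mm fits the bar being held. Now a slow lift along the arc, breaking the seal gently.

Emit:
servo_tool:
  steps:
    - [[0.001, 0.005, 0, 0.0002, 0, 0.001, -1], [0.002, 0.009, 0, 0.0003, 0, 0.002, -1], [0.002, 0.009, 0, 0.0003, 0, 0.002, -1], [0.002, 0.009, 0, 0.0003, 0, 0.002, -1], [0.002, 0.009, 0, 0.0004, -0.0001, 0.002, -1]]
  force: 100

```text
time_s: 11.25
eef_pos: [489.3, 26.5, 146.9]
tool_rot: [[-0.043, -0.976, 0.212], [0.007, 0.212, 0.977], [-0.999, 0.044, -0.002]]
wrist_force: [2.5, 0.0, -9.7]
gripper_width: 10.8
```

Emit:
servo_tool:
  steps:
    - [[0.002, 0.009, 0, 0.0004, -0.0001, 0.002, -1], [0.002, 0.009, 0, 0.0004, -0.0001, 0.002, -1], [0.002, 0.009, 0, 0.0004, -0.0001, 0.002, -1], [0.002, 0.009, 0, 0.0004, -0.0001, 0.002, -1]]

```text
time_s: 11.65
eef_pos: [491.2, 26.1, 156.4]
tool_rot: [[-0.082, -0.974, 0.212], [0.016, 0.211, 0.977], [-0.996, 0.084, -0.002]]
wrist_force: [1.6, 0.3, -6.5]
gripper_width: 10.8
```

Run:
```python
from h import *
from bench import cams,status
s=status.read_state();print(s["eef_pos"],s["tool_rot"].round(3),s["wrist_force"],s["gripper_width"])
im=[]
for n,(x0,x1,y0,y1) in dict(scene=(170,350,100,280)).items():
    d=cams.get_image(n);im.append(cv2.resize(d["frame"][y0:y1,x0:x1],None,fx=3.3,fy=3.3,interpolation=2))
cv2.imwrite("pics/b8.png",np.hstack(im))
```

```text
[491.1962693   26.14953904 156.42018309] [[-0.082 -0.974  0.212]
 [ 0.016  0.211  0.977]
 [-0.996  0.084 -0.002]] [ 1.58514822  0.26739863 -6.53153799] 10.775897192152279
```

View pics/b8.png

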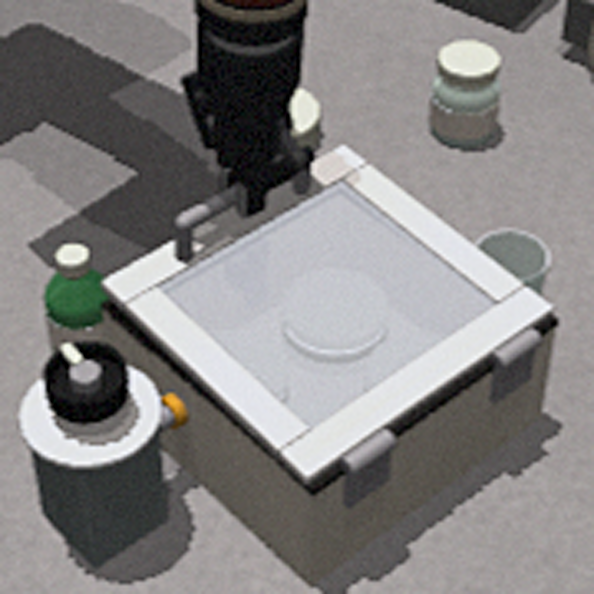

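The lid's front-right corner moved up from (107,297) to (103,285), so the lid follows the gripper. I'll continue to a gap of about 40 mm.

Emit:
servo_tool:
  steps:
    - [[0.002, 0.009, 0, 0.0005, -0.0001, 0.002, -1], [0.002, 0.009, 0, 0.0005, -0.0001, 0.002, -1], [0.002, 0.009, 0, 0.0005, -0.0001, 0.002, -1], [0.002, 0.009, 0, 0.0006, -0.0001, 0.002, -1], [0.002, 0.009, 0, 0.0006, -0.0001, 0.002, -1], [0.002, 0.009, 0, 0.0006, -0.0001, 0.002, -1], [0.002, 0.009, 0, 0.0006, -0.0001, 0.002, -1], [0.002, 0.009, 0, 0.0006, -0.0001, 0.002, -1], [0, 0, 0, 0, 0, 0, -1], [0, 0, 0, 0, 0, 0, -1]]

```text
time_s: 12.7
eef_pos: [495.8, 25.2, 174.2]
tool_rot: [[-0.161, -0.964, 0.212], [0.033, 0.209, 0.977], [-0.986, 0.165, -0.001]]
wrist_force: [-0.0, -0.3, -4.0]
gripper_width: 10.7
```

Run:
```python
from h import *
from bench import cams,status
s=status.read_state();print(s["eef_pos"],s["tool_rot"].round(3),s["wrist_force"],s["gripper_width"])
im=[]
for n,(x0,x1,y0,y1) in dict(scene=(170,350,100,280),top=(190,370,100,280)).items():
    d=cams.get_image(n);pickle.dump(d,open(n+"9.pkl","wb"));im.append(cv2.resize(d["frame"][y0:y1,x0:x1],None,fx=3.3,fy=3.3,interpolation=2))
cv2.imwrite("pics/b9.png",im[0]);cv2.imwrite("pics/b9t.png",im[1])
```

```text
[495.83702349  25.20125676 174.21270012] [[-0.161 -0.964  0.212]
 [ 0.033  0.209  0.977]
 [-0.986  0.165 -0.001]] [-0.02439099 -0.33086922 -4.04419413] 10.736364929844413
```

View pics/b9.png

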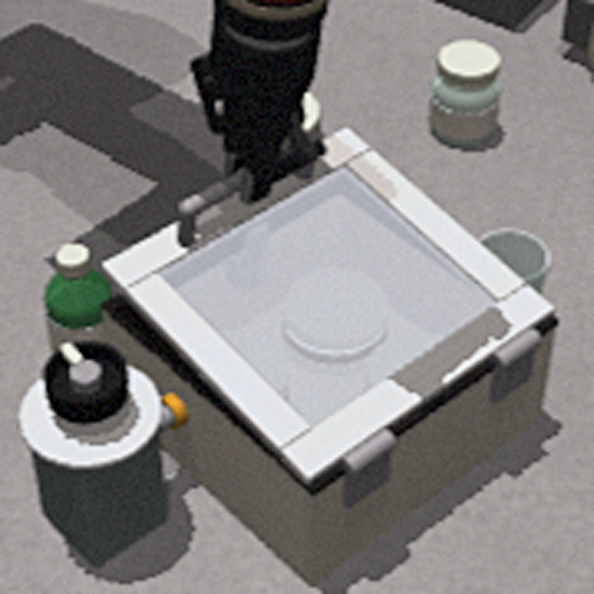

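View pics/b9t.png

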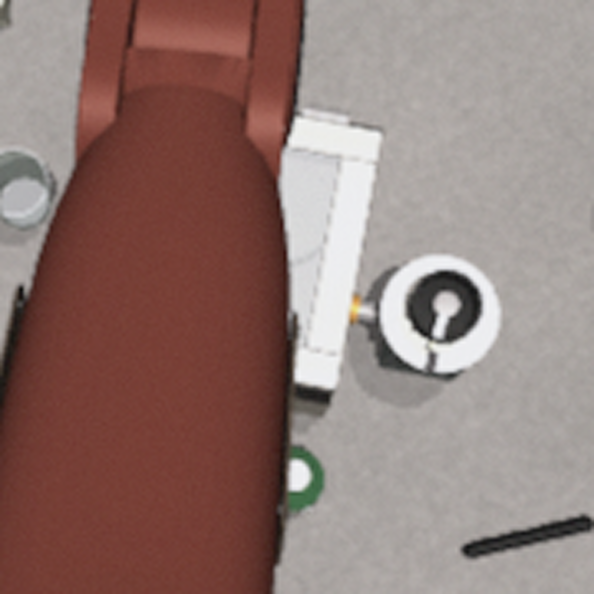

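Run:
```python
from h import *
from bench import status
d=pickle.load(open("scene9.pkl","rb"))
a=np.radians(-11.5);ex=np.array([np.cos(a),np.sin(a),0]);ey=np.array([-ex[1],ex[0],0]);O=np.array([585.3,8,0])
for th in(0,.1,.15,.17,.2,.25):
    X=O+ex*(115-235*np.cos(th)+12*np.sin(th))-125*ey+np.array([0,0,110+235*np.sin(th)+12*np.cos(th)])
    p=proj(d,X);print(th,X.round(0),((p-[170,100])*3.3).round(0), "b7 corner at (107,297), now (104,264)")
# depth based: lid plane tilt from z_map on the right frame strip
K,R,t=d["K"],d["R"],d["t"]
pts=[]
for u,v in((180,310),(210,350),(240,380),(270,410),(140,272)):
    px=170+u/3.3;py=100+v/3.3;z=d["z_map"][int(round(py)),int(round(px))]
    X=R.T@(np.linalg.inv(K)@[px,py,1]*z-t);q=X-O;print(X.round(0),(q@ex).round(0),(np.arctan2(X[2]-110,115-q@ex)-np.arctan2(12,115-q@ex)).round(3))
s=status.read_state();print(s["time_s"],s["eef_pos"],s["dq"].round(4),s["gripper_width"],s["wrist_force"])
```

```text
0 [443. -91. 122.] [ 99. 296.] b7 corner at (107,297), now (104,264)
0.1 [445. -91. 145.] [ 98. 275.] b7 corner at (107,297), now (104,264)
0.15 [447. -91. 157.] [ 98. 265.] b7 corner at (107,297), now (104,264)
0.17 [448. -92. 162.] [ 98. 261.] b7 corner at (107,297), now (104,264)
0.2 [450. -92. 168.] [ 99. 256.] b7 corner at (107,297), now (104,264)
0.25 [453. -93. 180.] [100. 246.] b7 corner at (107,297), now (104,264)
[521. -85. 149.] -45.0 0.162
[559. -98. 141.] -5.0 0.151
[ 592. -105.  137.] 29.0 0.167
[ 622. -110.  131.] 60.0 0.144
[475. -76. 154.] -92.0 0.15
12.8 [495.8476079   25.20096512 174.20665094] [-0.0005 -0.0008 -0.0008 -0.002   0.0004  0.0001] 11.016963802577987 [-0.18989918  0.79810263 -4.71620325]
```

Emit:
servo_tool:
  steps:
    - [[0, 0, 0, 0, 0, 0, -1], [0, 0, 0, 0, 0, 0, -1], [0, 0, 0, 0, 0, 0, -1], [0, 0, 0, 0, 0, 0, -1], [0, 0, 0, 0, 0, 0, -1]]

```text
time_s: 13.3
eef_pos: [495.8, 25.2, 174.2]
tool_rot: [[-0.16, -0.964, 0.212], [0.033, 0.209, 0.977], [-0.986, 0.164, -0.001]]
wrist_force: [0.3, -0.3, -4.3]
gripper_width: 10.5
```

Run:
```python
from bench import order,status
s=status.read_state();print(s["time_s"],s["eef_pos"],s["wrist_force"])
print(order.close_job())
```

```text
13.3 [495.84334199  25.20061723 174.20728425] [ 0.28914212 -0.30329054 -4.33485382]
the job is handed in; nothing more can be done
None
```

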